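# Fetch the specimen from behind the bottles and load the holder

### The job

The green specimen lies drying at the back of the bottle caddy, shut in by three bottles. Stand all three bottles upright in the steel drip tray, beside the yellow jar, which stays where it is; then set the specimen flat, right way up, into the empty hole of the round specimen holder, so that the holder is full and balanced for polishing. Last, put every bottle back, upright, in the very compartment of the caddy that it came from.

Things in the scene. Friction and masses are not known exactly. Their poses are not given: they have to be found in the camera images.
- bottle_blue: White round bottle with a blue cap, the tallest: 130 mm high, body 52 mm in diameter up to the sloping shoulder (straight-sided up to 85 mm), cap 27 mm in diameter over the top 18 mm; about 200 g. Origin at the centre of its underside, z up. Starts upright in one of three caddy compartments.
- bottle_white: White round bottle with a black cap: 100 mm high, body 48 mm in diameter (straight-sided up to 65 mm), cap 28 mm in diameter over the top 14 mm; about 180 g. Origin at the centre of its underside, z up. Starts upright in one of three caddy compartments.
- bottle_amber: Brown (amber) round bottle with a black cap, the shortest: 85 mm high, body 43 mm in diameter (straight-sided up to 55 mm), cap 27 mm in diameter over the top 12 mm; about 110 g. Origin at the centre of its underside, z up. Starts upright in one of three caddy compartments.
- specimen_green: Green round specimen puck, 30 mm in diameter, 20 mm high, a metal patch in its top; 25 g. Origin at the centre of its underside, z up. Starts on the pale drying pad (top 6 mm above the bench) in the back middle compartment of the caddy; the bottles' bodies stand only about 40 mm from its axis. Once they are gone the room round it is free; the compartment walls are 10 mm high.
- caddy: Grey-blue low caddy, fixed, 135 (x) by 201 mm (y); +x is its back. Origin: centre of underside. Six compartments 63 mm square, walls 10 mm high, floor 3 mm up. Bottles start at the middle of (33, 66), (33, -66) and (-33, 0) mm, in any order; specimen at (33, 0); (-33, 66), (-33, -66) are empty. Finger room beside bottles at (33, +-66): along caddy x; at (-33, 0): along y.
- drip_tray: Square tray of bright steel, fixed, 168 by 168 mm, rim 12 mm high, floor 2.5 mm above the bench. Origin at the centre of its underside. The yellow jar stands near (+42, +42) mm in its frame; the three other quarters, about (+42, -42), (-42, -42) and (-42, +42) mm, are free for one bottle each.
- empty_hole (a point): Centre of the floor of the empty hole (40 mm wide, 8 mm deep, floor 4 mm above bench) in the round holder: a fixed aluminium disc, 160 mm wide, top 12 mm above the bench, with four holes, three filled with specimens standing up to 28 mm above the bench. +x points from the disc's centre (48 mm away; hub there 18 mm above bench) outwards through the hole; finger room is free along y.
- jar_yellow: Low round jar with a yellow lid, 47 mm in diameter, 36 mm high, standing in the drip tray, to be left alone. Origin at the centre of its underside.

How it is judged (in metres and radians):
On the way, in this order (a step that is already met when the one before it is completed fails the run):
1. all three bottles stand upright and released in the drip tray, the specimen still lies in the caddy (x of bottle_blue in the frame of drip_tray between -0.077 and 0.077 m and y of bottle_blue in the frame of drip_tray between -0.077 and 0.077 m and z of each of bottle_blue, bottle_white, bottle_amber in the frame of drip_tray below 0.006 m and angle between each of bottle_blue, bottle_white, bottle_amber's own z axis and vertical below 0.1 rad and contact force between the fingers and bottle_blue below 0.2 N and x of bottle_white in the frame of drip_tray between -0.077 and 0.077 m and y of bottle_white in the frame of drip_tray between -0.077 and 0.077 m and contact force between the fingers and bottle_white below 0.2 N and x of bottle_amber in the frame of drip_tray between -0.077 and 0.077 m and y of bottle_amber in the frame of drip_tray between -0.077 and 0.077 m and contact force between the fingers and bottle_amber below 0.2 N and horizontal distance between specimen_green and caddy below 0.07 m and height (world z) of specimen_green below 0.012 m), for 0.2 s.
2. the specimen is seated in the empty hole and released, the bottles still in the drip tray (horizontal distance between specimen_green and empty_hole below 0.008 m and z of specimen_green in the frame of empty_hole below 0.004 m and angle between specimen_green's own z axis and vertical below 0.12 rad and contact force between the fingers and specimen_green below 0.2 N and x of bottle_blue in the frame of drip_tray between -0.077 and 0.077 m and y of bottle_blue in the frame of drip_tray between -0.077 and 0.077 m and z of each of bottle_blue, bottle_white, bottle_amber in the frame of drip_tray below 0.006 m and angle between each of bottle_blue, bottle_white, bottle_amber's own z axis and vertical below 0.1 rad and contact force between the fingers and bottle_blue below 0.2 N and x of bottle_white in the frame of drip_tray between -0.077 and 0.077 m and y of bottle_white in the frame of drip_tray between -0.077 and 0.077 m and contact force between the fingers and bottle_white below 0.2 N and x of bottle_amber in the frame of drip_tray between -0.077 and 0.077 m and y of bottle_amber in the frame of drip_tray between -0.077 and 0.077 m and contact force between the fingers and bottle_amber below 0.2 N), for 0.2 s.
At the end, for the whole second after the job is handed in: Each bottle stands upright (0.1 rad) on the caddy floor within 18 mm of where it started; the green specimen lies flat, right way up, on the floor of the holder's empty hole, within 8 mm of its centre; the yellow jar is within 15 mm of its place; all released and at rest (horizontal distance between specimen_green and empty_hole below 0.008 m and z of specimen_green in the frame of empty_hole below 0.004 m and angle between specimen_green's own z axis and vertical below 0.12 rad and contact force between the fingers and specimen_green below 0.2 N and linear speed of each of specimen_green, bottle_blue, bottle_white, bottle_amber below 0.02 m/s and distance of each of bottle_blue, bottle_white, bottle_amber from where it was at the start of the episode below 0.018 m and z of each of bottle_blue, bottle_white, bottle_amber in the frame of caddy below 0.006 m and angle between each of bottle_blue, bottle_white, bottle_amber's own z axis and vertical below 0.1 rad and contact force between the fingers and bottle_blue below 0.2 N and contact force between the fingers and bottle_white below 0.2 N and contact force between the fingers and bottle_amber below 0.2 N and distance of jar_yellow from where it was at the start of the episode below 0.015 m); the robot touches nothing.
It fails at once if a bottle was tipped over (angle between any of bottle_blue, bottle_white, bottle_amber's own z axis and vertical above 0.6 rad).
It fails at once if the yellow jar was shoved or lifted (distance of jar_yellow from where it was at the start of the episode above 0.015 m).
It also fails if it takes over 144 s, if anything falls off the work surface, if the arm or the gripper's body presses on something with over 40 N, if the wrist force passes 120 N, or if a joint passes its speed limit or range.

### The arm

A 7-joint arm with a two-finger parallel gripper is mounted at the origin on a cart in front of the work surface, level with it; the furniture and walls round the work are solid. World frame = base frame: x ahead of the robot, y to its left, z up, the work surface at z = 0. Lengths are in mm, angles in rad, forces in N, time in s.
With the tool pointing down it reaches from about 400 to 925 mm from the base axis. Payload 5.6 kg.
Tool frame: the origin (TCP) lies at the very end of the fingers, on their centre line; the grasp point (between the pads) lies 19 mm behind it; z points along the fingers, y is the direction in which the jaws open and shut (so a half turn about z gives the same grasp; the last joint's range is limited). The gripper opens to 85 mm and grips with 20 to 120 N. Pads are 22 mm wide; open, the fingers measure 114 mm over their backs; the gripper's body (76 mm by 85 mm) begins 54 mm behind the grasp point. The pads swing forward as they close: fully open they stand 13 mm farther back than shut.
Start: joints at [-1.367, 0.468, -0.012, 1.603, 0.006, 1.071, -0.056], TCP at [158.839, 630.301, 197.29] pointing down, gripper open.
Joint ranges: [-2.53, 2.53], [-0.31, 2.02], [-1.57, 1.55], [0.28, 2.44], [-1.29, 4.43], [0.15, 1.84], [-2.92, 2.92]. Speed limits (rad/s): [2.57, 2.57, 3.14, 3.14, 3.14, 3.14, 3.14].

### API

Orientations are given as a unit quaternion [x, y, z, w].
In Python, from plant import r gives the robot as it stands. The module is installed in compiled form; this text tells all that it offers. Calls block until the motion is done:
- r.move_to(position, orientation): joint-space move of the TCP to a pose.
- r.line_to(position, rotation=None, rate=150, force_limit=None): straight line of the TCP; rotation=None keeps the orientation; rate is the mean speed in mm/s. With force_limit (N) it stops when the force on the tool has changed by that much, and returns True; else False.
- r.move_joints(angles): joint-space move.
- r.move_gripper(opening, squeeze=None): finger opening in mm; squeeze is the grip in N (None keeps the last); returns when the fingers have stopped.
- r.hold(seconds).
- r.ik(position, orientation): joint angles nearest the present ones, or None.
- r.sense(): the state.
- r.get_image(name): name is "side" or "top" or "wrist"; returns (picture, depth): 400x640x3 uint8, red, green, blue; 400x640 float32, mm along the optical axis (not along the pixel's ray), 0 where there is no reading.
- r.calibration(name): a dict with "fx", "fy", "cx", "cy" (pixels), "dist_coeffs" ([k1, k2, p1, p2, k3] as OpenCV has them; the pictures are not rectified), "rvec" (rotation vector, rad) and "tvec" (3), from world to camera coordinates, as OpenCV has them. Camera axes: x right, y down, z forward; pixel columns grow to the right and rows downward; lengths in mm; the calibration is good to about 2 mm. A picture is of the moment at which its call begins: read the wrist's pose just before it. calibration takes no time and is no camera call; for the wrist camera it gives the pose at the moment of the call.
A pose or a line that the arm cannot do raises r.MotionError and nothing moves.
- r.hand_in(): hands the job in, once; it reports no verdict.
The state is a dict: "time": time; "joint_pos": joint angles; "dq": joint speeds; "effort": joint torques, N m; "tcp_pos": TCP position; "orientation": TCP orientation; "wrist_force": force on the tool from outside, world axes, zero at the start; "wrist_torque": the same for the moment, N m; "opening": finger opening in mm.
Only numpy, scipy, OpenCV 4.12 (cv2) and the standard library are available. Lean on these libraries where they do the work, as an engineer would, in place of code of your own. Each camera call takes 0.05 s, during which the arm holds its last target. There are 200 camera calls.

## Working session

There is one attempt and no reset: what is moved stays moved. The work goes in short steps, each a Python script; the robot and the scene stay as the last script left them, time stands still between calls to the robot, and variables do not carry over. Pictures are saved under pics/ and viewed, about 12 in all and at most 16, crops included, and the job is handed in when it is done.

```bash
mkdir -p pics
python3 - <<'E'
from plant import r
import cv2,numpy as np
for n in("top","side"):
    p,d=r.get_image(n); cv2.imwrite(f"pics/{n}0.png",p[:,:,::-1]); np.save(f"pics/{n}0.npy",d)
    c=r.calibration(n); R=cv2.Rodrigues(np.array(c["rvec"]))[0]; print(n,c,-R.T@np.array(c["tvec"]).ravel(),R[2])
s=r.sense(); print(s)
E
```

```text
top {'fx': 409.6133747345544, 'fy': 409.6133747345544, 'cx': 327.0624275069847, 'cy': 197.96381993430472, 'dist_coeffs': array([-0.02212648,  0.        ,  0.        ,  0.        ,  0.        ]), 'rvec': array([ 2.17430307, -2.16354469,  0.15161192]), 'tvec': array([-120.11483895,  595.72692575,  803.79910877])} [ 495.89006977 -100.69125841  871.41577966] [ 0.11945462 -0.01958749 -0.99264642]
side {'fx': 451.21927736046695, 'fy': 451.21927736046695, 'cx': 325.183279784643, 'cy': 196.1994348223825, 'dist_coeffs': array([-0.06151892,  0.        ,  0.        ,  0.        ,  0.        ]), 'rvec': array([ 2.25965493, -0.08698508,  0.02993862]), 'tvec': array([-571.27975997,   -5.42599792,  953.50686224])} [ 520.53047069 -778.7571621   598.4568936 ] [ 0.05130091  0.76930935 -0.63681342]
{'time': 0.1, 'joint_pos': array([-1.3669705 ,  0.46832669, -0.01157174,  1.6035255 ,  0.00599959,
        1.07139862, -0.05633922]), 'dq': array([-0.00057907, -0.00108454, -0.00066451, -0.0027839 ,  0.00057972,
        0.00022351,  0.00048375]), 'effort': array([ 1.05213043e-03, -5.33512616e+01,  2.14737898e-02, -2.51968038e+01,
        1.14543561e-02,  4.34250644e-03, -2.26376682e-05]), 'tcp_pos': array([158.76362781, 629.74083982, 196.41172701]), 'orientation': array([ 1.23165152e-01,  9.92385855e-01, -8.11333689e-04, -3.50757373e-05]), 'wrist_force': array([-6.26449554e-04,  7.43646959e-01,  2.88597976e-01]), 'wrist_torque': array([-0.0247953 ,  0.00548117,  0.03205909]), 'opening': 85.36844812100313}
```

View pics/top0.png

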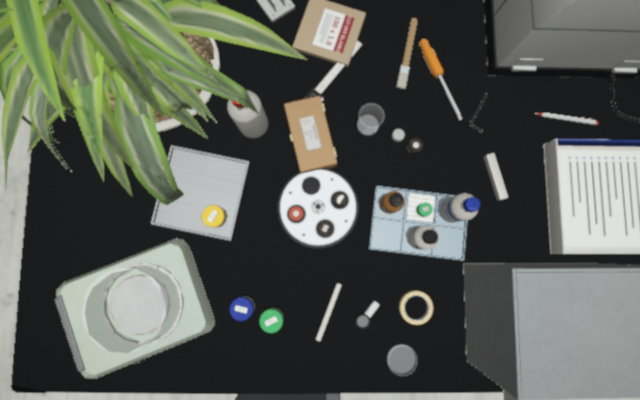

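View pics/side0.png

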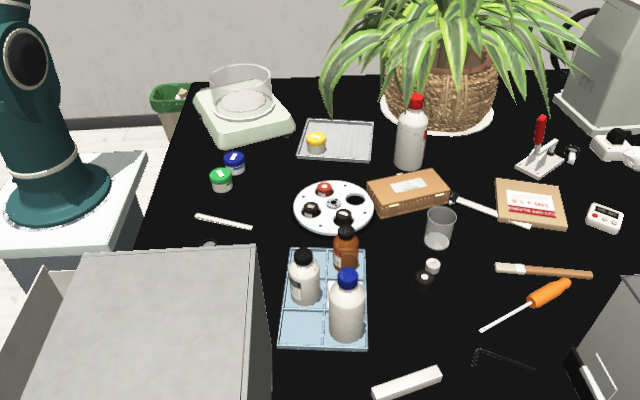

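The top view has image up = +x and right = −y. It shows the caddy near (420,222), the holder near (318,207) with its empty hole near (311,185), the tray near (200,193) with the jar at (213,216), and leaves over the tray's left corner near (175,195). The red-capped bottle is near (247,115), and there is a large box close to the caddy at lower right.

```bash
cat > h.py <<'E'
import cv2,numpy as np
from plant import r
def cal(n):
    c=r.calibration(n); K=np.array([[c["fx"],0,c["cx"]],[0,c["fy"],c["cy"]],[0,0,1]])
    R=cv2.Rodrigues(np.array(c["rvec"]))[0]; t=np.array(c["tvec"]).ravel()
    return K,np.array(c["dist_coeffs"]),R,t
def rays(c,px):
    K,D,R,t=c
    u=cv2.undistortPoints(np.array(px,float).reshape(-1,1,2),K,D).reshape(-1,2)
    return np.c_[u,np.ones(len(u))]@R, -R.T@t
def plane(c,px,z):
    d,o=rays(c,px); return o+d*((z-o[2])/d[:,2])[:,None]
def cloud(c,depth):
    v,u=np.mgrid[:400,:640]; d,o=rays(c,np.c_[u.ravel(),v.ravel()])
    return (o+d*depth.reshape(-1,1)).reshape(400,640,3)
def proj(c,P): return cv2.projectPoints(np.array(P,float).reshape(-1,1,3),cv2.Rodrigues(c[2])[0],c[3],c[0],c[1])[0].reshape(-1,2)
def comps(m,amin=15):
    n,l,s,ce=cv2.connectedComponentsWithStats(m.astype(np.uint8)); return [(s[i],ce[i],l==i) for i in range(1,n) if s[i][4]>=amin]
E
python3 - <<'E'
from h import *
np.set_printoptions(suppress=True,precision=1)
im=cv2.imread("pics/top0.png"); c=cal("top"); P=cloud(c,np.load("pics/top0.npy"))
hsv=cv2.cvtColor(im,cv2.COLOR_BGR2HSV); H,S,V=[hsv[:,:,i].astype(int) for i in range(3)]
def rep(name,m,z,box,amin=15):
    x0,y0,x1,y1=box; mm=np.zeros(m.shape,bool); mm[y0:y1,x0:x1]=m[y0:y1,x0:x1]
    for s,ce,l in comps(mm,amin): print(name,s,ce,"plane",plane(c,[ce],z)[0],"cloudmed",np.median(P[l],0))
rep("bluecap",(H>105)&(H<130)&(S>150)&(V>60),130,(440,180,500,230))
rep("yellow",(H>18)&(H<35)&(S>120),36,(190,195,235,235))
rep("green",(H>50)&(H<85)&(S>90),26,(405,195,440,225),8)
rep("dark",(V<60),12,(280,165,358,247))
rep("caps",(V<60),93,(380,185,440,250),10)
# polygons
for nm,m,box,z in(("caddy",(V>60),(362,178,478,268),10),("tray",(V>60)&(S<60),(148,140,255,248),12),("disc",(V>150),(270,160,362,255),12)):
    x0,y0,x1,y1=box; mm=np.zeros(m.shape,np.uint8); mm[y0:y1,x0:x1]=m[y0:y1,x0:x1]
    cs,_=cv2.findContours(mm,cv2.RETR_EXTERNAL,cv2.CHAIN_APPROX_NONE); q=max(cs,key=cv2.contourArea)
    w=plane(c,q.reshape(-1,2),z)[:,:2].astype(np.float32)
    if nm=="disc": print(nm,cv2.minEnclosingCircle(w), cv2.fitEllipse(w))
    else: print(nm,cv2.minAreaRect(w),cv2.boxPoints(cv2.minAreaRect(w)))
# coarse height map : max z by 40mm cell from both cams
Q=cloud(cal("side"),np.load("pics/side0.npy"))
A=np.r_[P[np.load("pics/top0.npy")>0],Q[np.load("pics/side0.npy")>0]]
A=A[(A[:,0]>250)&(A[:,0]<890)&(A[:,1]>-400)&(A[:,1]<360)]
G=np.zeros((16,19)); np.maximum.at(G,(((A[:,0]-250)//40).astype(int),((A[:,1]+400)//40).astype(int)),A[:,2])
print("cols y from",[-400+40*i for i in range(19)])
for i in range(15,-1,-1): print(250+40*i,G[i].astype(int))
big=cv2.resize(im[130:260,140:500],None,fx=2.2,fy=2.2,interpolation=cv2.INTER_CUBIC); cv2.imwrite("pics/crop.png",big)
E
```

```text
bluecap [465 197  16  13 146] [472.5 203.3] plane [ 576.9 -382.8  130. ] cloudmed [ 577.1 -382.   132.5]
yellow [202 206  23  21 289] [213.4 216.1] plane [557.8 114.1  36. ] cloudmed [557.8 111.8  38.2]
green [418 203  14  13  93] [423.7 209.5] plane [ 574.7 -319.1   26. ] cloudmed [ 573.7 -317.7   25.7]
dark [280 165  19  29 305] [286.8 173.9] plane [650.2 -31.8  12. ] cloudmed [654.7 -29.2  -0.2]
dark [329 165  29  37 400] [348.6 174.8] plane [ 649.2 -163.4   12. ] cloudmed [ 655.6 -167.3   -0.2]
dark [304 179  13   8  70] [309.8 182.2] plane [632.7 -80.9  12. ] cloudmed [634.5 -81.1   3.4]
dark [333 201  11   6  20] [337.  204.6] plane [ 585.4 -138.7   12. ] cloudmed [ 583.8 -137.6   10.3]
dark [328 215  30  32 307] [349.4 237.8] plane [ 515.7 -164.6   12. ] cloudmed [ 511.3 -169.    -0.1]
dark [280 222  28  25 251] [287.4 239.3] plane [512.1 -35.2  12. ] cloudmed [508.7 -31.3  -0.3]
caps [384 185  56   7 224] [419.5 187. ] plane [ 612.  -294.6   93. ] cloudmed [ 626.1 -322.9   -0.2]
caps [390 194  12  11  68] [394.5 197.9] plane [ 590.4 -245.6   93. ] cloudmed [ 592.7 -244.7   87
[... 1331 characters left out ...]
28  31  21  28  20   3  15  40 167 211 222  15   3
 319]
530 [136  97 103  65  13  14  26  28  27  25   4  13  41  41  14  14  13   3
   4]
490 [  6 106 106  13  13   5  25  26  15   6   4  14  14  13  60  59  35   4
   3]
450 [ 12  13  13  11   3   4   5   3   4   3   3   3   4  59  70 144 144  60
  54]
410 [  5   4   4   4   4   4   7   3   4   4   3   3   3  61 144 144 143 143
  60]
370 [  4  20  21  21  17   4   8   6   4  37  39  39  43  68 144  80  80 145
  58]
330 [  3  20  21  20  16  17   8   9   5  40  39  39  58  60 144  81 142 144
  59]
290 [  5   3  14  14   4   4   3  10   5  36   4   4  31  59 143 143 143 139
  61]
250 [ 4  3 15 16  4  4  5  3  3  3  3  4  3  3  4 58 61 61 62]
```

View pics/crop.png

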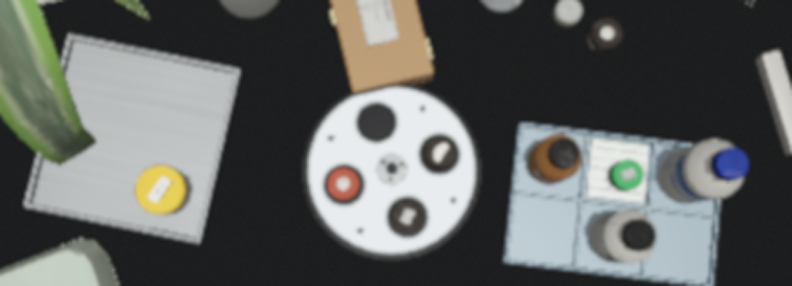

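Run:
```python
from h import *
np.set_printoptions(suppress=True,precision=1,linewidth=200)
c=cal("top"); s=cal("side")
f=lambda q:np.array(q,float)/2.2+[140,130]-0.27
print("caddy",plane(c,f([(520,122),(503,262),(713,285)]),10))
t=plane(c,f([(70,35),(240,68),(200,242),(24,208)]),12); print("tray",t,t.mean(0),np.linalg.norm(t-np.roll(t,1,0),axis=1))
print("hole",plane(c,f([(376,121)]),12),"hub",plane(c,f([(392,168)]),18), "fillers",plane(c,f([(345,183),(408,216),(440,153)]),26))
print("caps",plane(c,f([(732,163)]),130),plane(c,f([(638,235)]),100),plane(c,f([(564,153)]),85),"spec",plane(c,f([(629,174)]),26))
P=cloud(c,np.load("pics/top0.npy")).reshape(-1,3);Q=cloud(s,np.load("pics/side0.npy")).reshape(-1,3)
A=np.r_[P,Q]
B=A[(A[:,2]>60)&(A[:,0]>520)&(A[:,0]<740)&(A[:,1]>20)&(A[:,1]<280)]
G=np.full((11,13),999); np.minimum.at(G,(((B[:,0]-520)//20).astype(int),((B[:,1]-20)//20).astype(int)),B[:,2].astype(int))
C=np.zeros((11,13),int); np.add.at(C,(((B[:,0]-520)//20).astype(int),((B[:,1]-20)//20).astype(int)),1)
print([20+20*i for i in range(13)])
for i in range(10,-1,-1): print(520+20*i,G[i],C[i])
D=A[(A[:,0]>350)&(A[:,0]<700)&(A[:,1]>-640)&(A[:,1]<-400)&(A[:,2]>30)]
G=np.zeros((9,6),int); np.maximum.at(G,(((D[:,0]-350)//40).astype(int),((D[:,1]+640)//40).astype(int)),D[:,2].astype(int)); print(G[::-1])
```

```text
caddy [[ 627.6 -222.2   10. ]
 [ 492.9 -204.5   10. ]
 [ 471.6 -405.6   10. ]]
tray [[709.9 215.3  12. ]
 [678.4  49.4  12. ]
 [510.5  82.7  12. ]
 [541.7 250.6  12. ]] [610.1 149.5  12. ] [171.9 168.8 171.1 170.7]
hole [[627.4 -82.7  12. ]] hub [[581.3 -98.4  18. ]] fillers [[ 566.1  -54.4   26. ]
 [ 535.4 -113.7   26. ]
 [ 595.  -143.7   26. ]]
caps [[ 575.9 -382.8  130. ]] [[ 516.5 -310.1  100. ]] [[ 588.8 -250.3   85. ]] spec [[ 576.1 -323.1   26. ]]
[20, 40, 60, 80, 100, 120, 140, 160, 180, 200, 220, 240, 260]
720 [ 60  61  64 208 190 158 159 167 203 205 206 195 227] [584 530 405 373 321 414 792 370 314 555 726 363  18]
700 [347 350 228 197 130 137 149 228 196 188 206 164 179] [249 189  72 140  72 318 501 152 310 659 693 282   7]
680 [999 999 226 999 124 271 287 208 202 184 244 141 164] [  0   0   5   0  12  68  26 182 308 822 436 110  70]
660 [999 999 999 999 999 999 213 190 186 230 279 132 999] [  0   0   0   0   0   0   9 226 415 932  95   3   0]
640 [999 999 999 999 999 999 197 199 176 226 255 999 999] [  0   0   0   0   0   0  61 233 509 732  61   0   0]
620 [999 999 999 999 999 999 171 180 198 217 232 999 999] [  0   0   0   0   0   0 117 284 530 339 142   0   0]
600 [999 999 999 999 999 999 100  60 180 207 206 999 999] [  0   0   0   0   0   0 171 378 332 137 110   0   0]
580 [999 999 999 999 999 999 113  60 166 175 180 999 999] [  0   0   0   0   0   0  30 644 154  59  25   0   0]
560 [999 999 999 999 999 999 999 111 164 999 999 999 999] [  0   0   0   0   0   0   0 123   2   0   0   0   0]
540 [999 999 999 999 999 999 999 999 999 999 999 999 999] [0 0 0 0 0 0 0 0 0 0 0 0 0]
520 [999 999 999 999 999 999 999 999 999 999 999 999 999] [0 0 0 0 0 0 0 0 0 0 0 0 0]
[[ 45  50   0   0   0   0]
 [ 47  50   0   0   0   0]
 [ 47  51   0   0   0  98]
 [ 47  52   0   0   0 104]
 [ 48  51   0   0   0   0]
 [ 47  50   0   0   0   0]
 [227 227 227 227 227 227]
 [227 228 228 227 227 227]
 [226 227 227 227 227 227]]
```

Run:
```python
from h import *
im=cv2.imread("pics/side0.png"); s=cal("side"); c=cal("top")
a=cv2.resize(im[60:200,260:460],None,fx=3,fy=3,interpolation=cv2.INTER_CUBIC)
t=cv2.imread("pics/top0.png"); 
b=cv2.resize(t[130:250,90:270],None,fx=3,fy=3)
o=np.zeros((420,1140,3),np.uint8); o[:420,:600]=a; o[:360,600:]=b
cv2.imwrite("pics/leaf.png",cv2.resize(o,(798,294),interpolation=cv2.INTER_AREA))
P=cloud(c,np.load("pics/top0.npy"))
np.set_printoptions(suppress=True,precision=0,linewidth=200)
for v in range(176,206,4): print(v,[tuple(P[v,u].astype(int)) for u in range(160,190,5)])
# leaf points seen by side, z<150
Q=cloud(s,np.load("pics/side0.npy"))
m=(Q[:,:,2]>45)&(Q[:,:,2]<170)&(Q[:,:,0]>540)&(Q[:,:,0]<700)&(Q[:,:,1]>125)&(Q[:,:,1]<240)
vs,us=np.nonzero(m)
for i in range(0,len(vs),max(1,len(vs)//25)): print((us[i],vs[i]),Q[vs[i],us[i]].astype(int),end=' ')
```

```text
176 [(np.int64(614), np.int64(170), np.int64(180)), (np.int64(615), np.int64(162), np.int64(179)), (np.int64(616), np.int64(156), np.int64(172)), (np.int64(646), np.int64(208), np.int64(0)), (np.int64(646), np.int64(197), np.int64(0)), (np.int64(646), np.int64(186), np.int64(2))]
180 [(np.int64(608), np.int64(171), np.int64(177)), (np.int64(609), np.int64(164), np.int64(172)), (np.int64(610), np.int64(157), np.int64(166)), (np.int64(637), np.int64(208), np.int64(0)), (np.int64(637), np.int64(197), np.int64(1)), (np.int64(637), np.int64(186), np.int64(2))]
184 [(np.int64(602), np.int64(171), np.int64(174)), (np.int64(603), np.int64(166), np.int64(165)), (np.int64(604), np.int64(160), np.int64(159)), (np.int64(606), np.int64(154), np.int64(149)), (np.int64(628), np.int64(195), np.int64(4)), (np.int64(628), np.int64(186), np.int64(1))]
188 [(np.int64(596), np.int64(174), np.int64(166)), (np.int64(597), np.int64(168), np.int64(160)), (np.int64(598), np.int64(163), np.int64(150)), (np.int64(600), np.int64(157), np.int64(140)), (np.int64(619), np.int64(195), np.int64(4)), (np.int64(620), n
[... 1645 characters left out ...]
(319), np.int64(85)) [572 174 139] (np.int64(322), np.int64(86)) [579 169 139] (np.int64(326), np.int64(87)) [587 164 139] (np.int64(330), np.int64(88)) [596 161 137] (np.int64(323), np.int64(90)) [581 171 128] (np.int64(330), np.int64(91)) [596 156 132] (np.int64(326), np.int64(93)) [588 169 121] (np.int64(324), np.int64(95)) [583 170 116] (np.int64(324), np.int64(97)) [583 173 109] (np.int64(324), np.int64(99)) [583 173 104] (np.int64(326), np.int64(101)) [588 171 100] (np.int64(329), np.int64(103)) [594 165  97] (np.int64(326), np.int64(106)) [588 174  85] (np.int64(327), np.int64(109)) [590 173  78] (np.int64(332), np.int64(112)) [601 166  73] (np.int64(332), np.int64(120)) [602 175  46]
```

View pics/leaf.png

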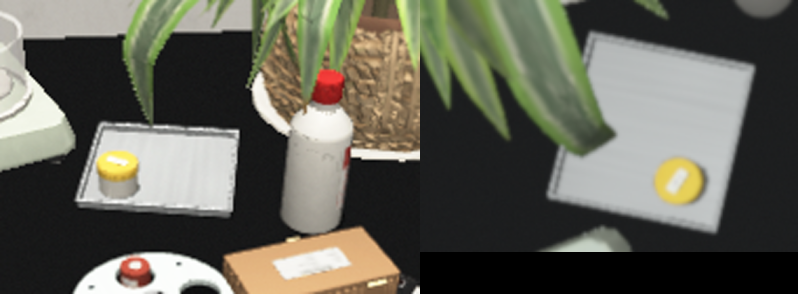

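```bash
cat >> h.py <<'E'
def ori(az,tilt):
    "az: world azimuth (deg) of the horizontal lean of the tool's back end; returns quat, tool z"
    from scipy.spatial.transform import Rotation as Ro
    a,t=np.radians(az),np.radians(tilt); b=np.array([np.cos(a),np.sin(a),0])
    z=-b*np.sin(t)-np.array([0,0,np.cos(t)]); y=np.array([-np.sin(a),np.cos(a),0])
    out=[]
    for s in(1,-1):
        out.append(Ro.from_matrix(np.c_[np.cross(s*y,z),s*y,z]).as_quat())
    return out,z
def tcp(g,az,tilt,k=0,back=0):
    q,z=ori(az,tilt); return np.array(g,float)+(19-back)*z,q[k]
E
python3 - <<'E'
from h import *
np.set_printoptions(suppress=True,precision=2,linewidth=200)
im=cv2.imread("pics/side0.png"); hsv=cv2.cvtColor(im,cv2.COLOR_BGR2HSV)
Q=cloud(cal("side"),np.load("pics/side0.npy"))
m=((hsv[:,:,0]<8)|(hsv[:,:,0]>172))&(hsv[:,:,1]>150)
for s,ce,l in comps(m,40):
    if 380<ce[0]<440: print("red",ce,np.median(Q[l],0))
print("red body",Q[150,410],Q[165,408])
T={"white pick":((517,-310,45),[173.5,180,150,-160]),"amber pick":((589,-251,41),[83.5,-96.5]),"blue pick":((575.5,-383,58),[83.5,-96.5]),
"frontleft":((567,213,45),[180,200,215,240]),"mid":((660,142,41),[233,220,250,270,200]),"right":((652,86,58),[180,200,220,240,270])}
for n,(g,azs) in T.items():
  for az in azs:
    for tl in (25,40):
      o=[]
      for k in(0,1):
        j=r.ik(*tcp(g,az,tl,k)); o.append(None if j is None else np.array(j))
      print(n,az,tl,*o)
E
```

```text
red [416.23 101.  ] [762.94  32.9  165.51]
red body [756.83  13.72  58.52] [757.27  15.4   17.77]
white pick 173.5 25 [ 0.6   0.51 -0.01  2.14 -1.09  0.21 -0.05] [ 1.16  0.64 -0.7   2.1   0.98  0.22  1.17]
white pick 173.5 40 [ 1.4   0.79 -0.88  2.23  2.66  0.26  2.83] [ 1.4   0.79 -0.88  2.23  2.66  0.26 -0.31]
white pick 180 25 [ 0.45  0.53  0.2   2.13 -1.24  0.37  0.19] [ 0.99  0.58 -0.45  2.09 -0.11  0.16  2.33]
white pick 180 40 [ 1.58  0.96 -1.09  2.19  2.07  0.29 -2.64] [ 1.44  0.81 -0.88  2.2   2.71  0.15 -0.23]
white pick 150 25 [ 1.44  1.1  -1.34  2.12  1.73  0.98 -2.88] [ 0.86  0.55 -0.46  2.15  1.41  0.24  0.2 ]
white pick 150 40 [ 0.74  0.57 -0.31  2.32  2.77  0.46  1.97] [ 1.04  0.66 -0.66  2.3   2.5   0.55 -0.77]
white pick -160 25 [ 0.34  0.6   0.43  2.05 -1.19  0.66  0.48] [ 1.21  0.69 -0.67  1.99  0.09  0.35  2.55]
white pick -160 40 [ 1.17  0.68 -0.44  2.07 -1.19  0.4   0.74] [ 1.17  0.68 -0.44  2.07 -1.19  0.4  -2.41]
amber pick 83.5 25 [-0.03  0.68  0.22  1.82  0.48  0.7   2.79] [-0.4   0.8   0.74  1.85 -0.12  0.62  0.14]
amber pick 83.5 40 [-0.15  0.76  0.23  1.
[... 2840 characters left out ...]
200 40 [ 0.45  0.68 -0.66  2.17  2.64  0.31  2.5 ] [ 0.76  0.95 -1.1   2.15  2.16  0.57  0.06]
right 220 25 [-0.33  0.58  0.35  2.   -1.15  0.49  0.08] [ 0.41  0.66 -0.6   1.95  0.31  0.28  1.97]
right 220 40 [ 0.86  0.98 -1.09  2.06  1.7   0.27 -2.26] [ 0.86  0.98 -1.09  2.06  1.7   0.27  0.88]
right 240 25 [-0.28  0.63  0.36  1.9  -1.05  0.69  0.33] [ 0.34  0.67 -0.44  1.86 -0.25  0.45  2.84]
right 240 40 [ 0.15  0.66 -0.04  1.96 -1.28  0.64  0.71] [ 0.92  1.1  -1.16  1.91  0.79  0.41  2.15]
right 270 25 [-0.26  0.73  0.41  1.72 -0.89  0.98  0.66] [-0.56  0.89  0.88  1.75 -1.2   1.24 -2.29]
right 270 40 [-0.06  0.79  0.28  1.7  -1.04  1.12  0.85] [ 0.84  1.2  -1.17  1.63  0.44  0.87  2.92]
```

Next I'll lift and retract the arm, then touch the hanging leaf gently under a force limit. That tells me whether it is an obstacle.

Run:
```python
from h import *
np.set_printoptions(suppress=True,precision=2,linewidth=200)
q=ori(180,0)[0]
def best(p,ks=(0,1)):
    j0=r.sense()["joint_pos"]; c=[r.ik(p,q[k]) for k in ks]; c=[np.array(x) for x in c if x is not None]
    return min(c,key=lambda x:np.abs(x-j0).sum())
d=np.array([158.8,630.3])/650
r.line_to([*(d*440),300],rate=300)
j=r.sense()["joint_pos"]; print(j, r.sense()["tcp_pos"])
a=j.copy(); a[0]+=-(np.arctan2(630,159)-np.arctan2(60,440)); print(a, r.ik([440,60,300],q[0]),r.ik([440,60,300],q[1]))
r.move_joints(a); print(r.sense()["tcp_pos"],r.sense()["orientation"])
r.move_gripper(0)
r.move_joints(best([590,95,150])); r.line_to([590,95,100]); s=r.sense(); print(s["tcp_pos"],s["wrist_force"],s["joint_pos"])
hit=r.line_to([590,185,100],rate=40,force_limit=2.5); s=r.sense(); print(hit,s["tcp_pos"],s["wrist_force"],s["time"])
```

```text
[-1.36  0.01 -0.04  1.95  0.    1.18 -0.08] [107.68 427.23 299.68]
[-2.55  0.01 -0.04  1.95  0.    1.18 -0.08] [-0.69 -0.02  0.48  1.97  0.01  1.18 -1.78] [-0.97 -0.04  0.76  1.99  0.03  1.18  1.35]Traceback (most recent call last):
  File "<stdin>", line 11, in <module>
plant.MotionError: the arm cannot take that pose within its joint ranges
```

Joint 1 turns clockwise (q1 ≈ −azimuth), so I'll flip the sign.

```bash
cat >> h.py <<'E'
def best(p,qs,bias=None):
    j0=r.sense()["joint_pos"] if bias is None else np.array(bias); c=[r.ik(p,q) for q in qs]; c=[np.array(x) for x in c if x is not None]
    return min(c,key=lambda x:np.abs(x-j0).sum()) if c else None
E
python3 - <<'E'
from h import *
np.set_printoptions(suppress=True,precision=2,linewidth=200)
q=ori(180,0)[0]
a=r.sense()["joint_pos"].copy(); a[0]=-0.13
r.move_joints(a); print(r.sense()["tcp_pos"])
r.move_gripper(0)
j=best([590,95,150],q); print(j); r.move_joints(j); r.line_to([590,95,100]); s=r.sense(); print(s["tcp_pos"],s["wrist_force"],s["joint_pos"])
hit=r.line_to([590,185,100],rate=40,force_limit=2.5); s=r.sense(); print(hit,s["tcp_pos"],s["wrist_force"],s["time"])
p,_=r.get_image("side"); cv2.imwrite("pics/probe.png",p[:,:,::-1][0:240,200:560])
E
```

```text
[438.58  42.31 299.54]
[-0.11  0.44 -0.13  1.77  0.07  0.94  1.3 ]
[590.23  95.02 100.57] [-0.15 -0.12 -0.32] [-0.12  0.5  -0.13  1.81  0.08  0.84  1.29]
False [590.03 184.78 100.  ] [0.55 1.32 0.44] 7.7667
```

No contact was felt passing straight through the leaf tip (588, 171, 100), so the leaves are only visual. That makes plain vertical work possible. White comes out first, to the front-left quarter.

```bash
cat >> h.py <<'E'
CX=np.array([np.cos(np.radians(-6.5)),np.sin(np.radians(-6.5))]); CY=np.array([-CX[1],CX[0]]); CC=np.array([549.6,-313.9])
cad=lambda x,y: CC+x*CX+y*CY
HOME=dict(white=cad(-33,0),amber=cad(33,66),blue=cad(33,-66))
TRAY=dict(white=(577,199),amber=(659,183),blue=(643,100))
HZ=dict(white=57-19,amber=44-19,blue=114)      # TCP height above the bottle's underside
OPEN=dict(white=75,amber=75,blue=48)
CAZ=dict(white=-6.5,amber=83.5,blue=83.5)
def st(tag):
    s=r.sense(); print(tag,"t",round(s["time"],1),"tcp",np.round(s["tcp_pos"],1),"F",np.round(s["wrist_force"],1),"op",round(s["opening"],1),"q",np.round(s["joint_pos"],2),flush=True)
def go(xy,z,az): 
    j=best([*xy,z],ori(az,0)[0]); r.move_joints(j)
def pick(n,xy,az,floor,up=100):
    h=HZ[n]; zt=floor+h+up; go(xy,max(zt,150+0*h) if n!="blue" else zt,az)
    r.move_gripper(OPEN[n]); r.line_to([*xy,floor+h],rate=120,force_limit=15); st("at "+n)
    r.move_gripper(0 if n=="blue" else 20,squeeze=60); st("gripped"); r.line_to([*xy,zt],rate=150); st("lifted")
def place(n,xy,az,floor,up=100):
    h=HZ[n]; zt=floor+h+up; go(xy,zt,az); r.line_to([*xy,floor+h+8],rate=150)
    hit=r.line_to([*xy,floor+h-3],rate=30,force_limit=5); st(f"down {hit}")
    r.move_gripper(OPEN[n]); r.line_to([*xy,zt],rate=150); st("left")
def snap(cam,name,box=None,f=1):
    p,d=r.get_image(cam); p=p[:,:,::-1]
    if box: p=p[box[1]:box[3],box[0]:box[2]]
    cv2.imwrite(f"pics/{name}.png",cv2.resize(p,None,fx=f,fy=f,interpolation=cv2.INTER_CUBIC))
E
python3 - <<'E'
from h import *
r.line_to([590,120,160]); go((560,60),170,-6.5)
pick("white",HOME["white"],-6.5,3); snap("side","w1",(230,150,430,370),2)
E
```

```text
at white t 12.1 tcp [ 517.4 -310.5   41.7] F [ 0.3  0.5 -0.3] op 75.0 q [ 0.46  0.58  0.03  1.83 -0.02  0.73  1.96]
gripped t 12.6 tcp [ 517.6 -310.9   42.5] F [-1.1  0.7  6.1] op 34.6 q [ 0.46  0.58  0.03  1.83 -0.02  0.73  1.96]
lifted t 13.4 tcp [ 515.9 -309.7  139.7] F [-0.7 -0.3 -2.5] op 25.5 q [ 0.46  0.45  0.03  1.78 -0.02  0.92  1.96]
```

View pics/w1.png

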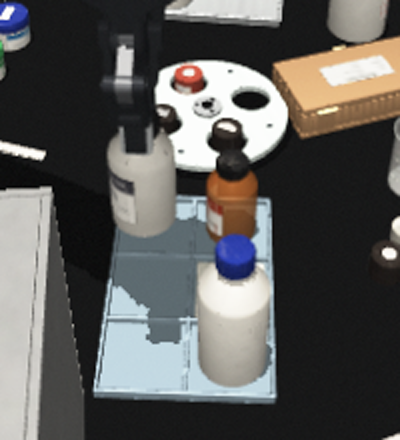

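The gripper lifted white, but it closed to 25.5 mm. The pads slid up the shoulder to the cap, so at this opening they contact higher than I assumed. The bottle hangs upright in the picture (about (140,190)). I'll place it with a force-limited descent from higher up.

Run:
```python
from h import *
s=cal("side"); _,d=r.get_image("side"); Q=cloud(s,d)
m=(np.abs(Q[:,:,0]-516)<30)&(np.abs(Q[:,:,1]+315)<35)&(Q[:,:,2]>15)
z=Q[:,:,2][m]; print("held bottle lowest z pct",np.percentile(z,[0,1,3,10,90]))
n="white"; xy=TRAY[n]
go(xy,150,-11); st("over")
r.line_to([*xy,90],rate=120); hit=r.line_to([*xy,36],rate=30,force_limit=4); st(f"down {hit}")
snap("side","w2",(260,60,460,200),3)
```

```text
held bottle lowest z pct [ 94.84396083 102.51268828 115.49569379 157.93823179 435.59748966]
over t 15.3 tcp [577.6 197.2 149.9] F [-0.3 -0.8 -1.9] op 25.5 q [-0.29  0.46 -0.12  1.74  0.06  0.95  0.94]
down True t 17.2 tcp [577.  199.   49.1] F [ 0.5 -0.6  4.2] op 25.2 q [-0.31  0.59 -0.11  1.8   0.09  0.76  0.92]
```

View pics/w2.png

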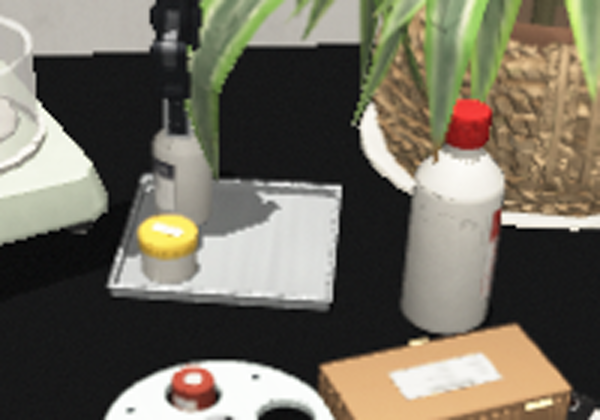

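Run:
```python
from h import *
s=cal("side"); np.set_printoptions(suppress=True,precision=1)
for z in(3,49,68,75,85,103): print(z,(proj(s,[(577,199,z)])[0]-[260,60])*3,(proj(s,[(577-4,199-24,z)])[0]-[260,60])*3)
print(ori(-11,0)[0], r.sense()["orientation"])
# jaw direction
from scipy.spatial.transform import Rotation as Ro
print(Ro.from_quat(r.sense()["orientation"]).as_matrix())
snap("wrist","w3")
```

```text
3 [183.1 212.6] [180.2 228. ]
49 [182.4 164.2] [179.4 179.1]
68 [182.  143.5] [179.  158.2]
75 [181.9 135.7] [178.9 150.4]
85 [181.7 124.6] [178.7 139.1]
103 [181.4 104.1] [178.3 118.5]
[array([ 0.1,  1. ,  0. , -0. ]), array([ 1. , -0.1, -0. , -0. ])] [ 0.1  1.  -0.  -0. ]
[[-1.   0.2 -0. ]
 [ 0.2  1.  -0. ]
 [ 0.  -0.  -1. ]]
```

View pics/w3.png

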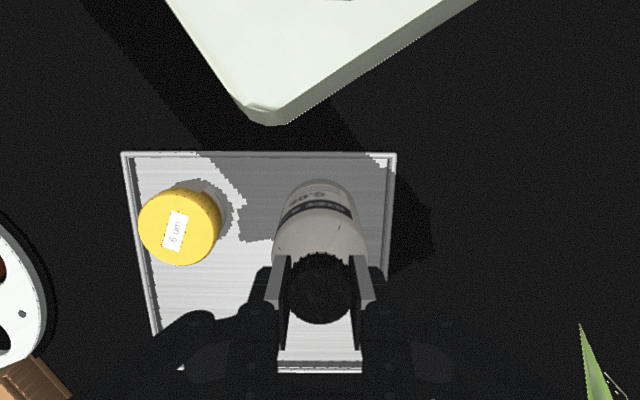

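Run:
```python
from h import *
np.set_printoptions(suppress=True,precision=0)
c=cal("wrist"); _,d=r.get_image("wrist"); P=cloud(c,d)
for u,v in[(320,280),(320,300),(300,285),(280,265),(283,270),(360,265),(365,275),(320,230),(320,200),(300,250),(340,245),(280,300),(365,300),(355,330),(284,330),(320,340)]: print((u,v),P[v,u])
s=cal("side"); _,d=r.get_image("side"); Q=cloud(s,d)
for v in range(95,140,4): print(v,[Q[v,u].astype(int).tolist() for u in (315,319,323)])
```

```text
(320, 280) [569. 200. 103.]
(320, 300) [578. 199. 103.]
(300, 285) [570. 192. 103.]
(280, 265) [562. 185.  97.]
(283, 270) [563. 187. 101.]
(360, 265) [569. 217.  97.]
(365, 275) [569. 218. 105.]
(320, 230) [559. 202.  78.]
(320, 200) [553. 203.  52.]
(300, 250) [564. 192.  83.]
(340, 245) [567. 210.  80.]
(280, 300) [564. 187. 120.]
(365, 300) [569. 216. 121.]
(355, 330) [582. 211. 120.]
(284, 330) [577. 185. 119.]
(320, 340) [681. 179.   3.]
95 [[563, 181, 111], [572, 173, 115], [581, 172, 115]]
99 [[562, 180, 102], [571, 170, 106], [581, 173, 104]]
103 [[562, 179, 91], [571, 174, 94], [581, 179, 91]]
107 [[562, 186, 77], [571, 180, 80], [581, 181, 79]]
111 [[562, 179, 70], [571, 170, 75], [581, 175, 71]]
115 [[561, 177, 60], [571, 176, 61], [580, 173, 62]]
119 [[561, 179, 49], [571, 173, 52], [580, 174, 50]]
123 [[561, 179, 38], [571, 176, 39], [580, 171, 41]]
127 [[561, 182, 24], [570, 175, 28], [580, 175, 27]]
131 [[560, 179, 15], [570, 173, 18], [580, 176, 16]]
135 [[558, 123, 38], [567, 120, 39], [576, 121, 39]]
139 [[557, 105, 38], [566, 104, 38], [575, 103, 39]]
```

White is standing on the tray floor: its cap top is at z=103, centred at (577,199). The fingertips, though, seem to be about 35 mm above the reported TCP. I'll release and measure the free tips.

Run:
```python
from h import *
np.set_printoptions(suppress=True,precision=0,linewidth=160)
r.move_gripper(60); st("rel"); r.line_to([577,199,150],rate=120); r.line_to([500,-60,200],rate=250); 
s=cal("side")
for op in(0,28,60):
    r.move_gripper(op); st(op); p,d=r.get_image("side"); Q=cloud(s,d); t=r.sense()["tcp_pos"]
    m=(np.abs(Q[:,:,0]-t[0])<70)&(np.abs(Q[:,:,1]-t[1])<70)&(Q[:,:,2]>60)
    print(op,"lowest z",np.percentile(Q[:,:,2][m],[0,.5,1,2,5]), Q[m][np.argsort(Q[:,:,2][m])[:3]],"tcp px",proj(s,[t]))
    if op==28: cv2.imwrite("pics/g.png",cv2.resize(p[20:180,230:450,::-1],None,fx=2.5,fy=2.5))
c=cal("top"); p,d=r.get_image("top"); P=cloud(c,d); m=(P[:,:,2]>85)&(np.abs(P[:,:,0]-577)<40)&(np.abs(P[:,:,1]-199)<40)
```

```text
rel t 17.9 tcp [576. 198.  48.] F [ 0. -1.  0.] op 59.8 q [-0.  1. -0.  2.  0.  1.  1.]
0 t 20.7 tcp [500. -60. 200.] F [-1. -0.  1.] op -0.3 q [ 0.  0. -0.  2.  0.  1.  1.]
0 lowest z [234. 238. 240. 245. 257.] [[503. -66. 234.]
 [505. -68. 235.]
 [493. -65. 235.]] tcp px [[286. 114.]]
28 t 21.1 tcp [500. -60. 200.] F [ 0. -0.  0.] op 28.5 q [ 0.  0. -0.  2.  0.  1.  1.]
28 lowest z [235. 237. 240. 244. 254.] [[490. -77. 235.]
 [488. -78. 235.]
 [507. -47. 235.]] tcp px [[286. 114.]]
60 t 21.6 tcp [500. -60. 200.] F [0. 0. 0.] op 59.7 q [ 0.  0. -0.  2.  0.  1.  1.]
60 lowest z [240. 242. 244. 248. 257.] [[485. -94. 240.]
 [487. -95. 240.]
 [497. -97. 241.]] tcp px [[286. 114.]]
```

View pics/g.png

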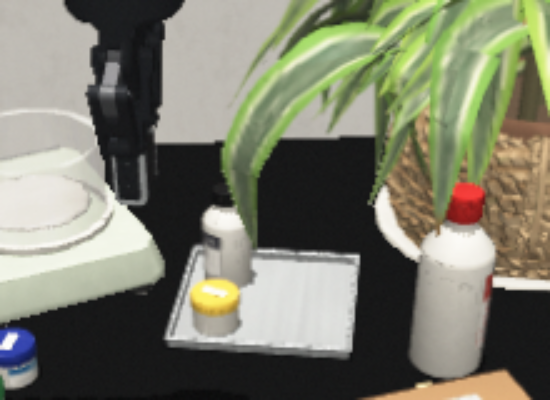

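White stands upright in the tray. The tips are 34 mm above the reported TCP when shut, about 35 mm at 28 mm opening and 40 mm at 60 mm. I'll correct for that, then move amber and blue.

```bash
cat >> h.py <<'E'
HZ=dict(white=38-38,amber=25-37,blue=114-35)   # reported TCP sits ~35 mm beyond the real fingertips
E
python3 - <<'E'
from h import *
pick("amber",HOME["amber"],83.5,3); s=r.sense()
if abs(s["opening"]-43)<4: place("amber",TRAY["amber"],79,2.5); snap("side","a1",(260,60,460,200),3)
else: snap("side","a1",(230,150,430,370),2)
E
```

```text
at amber t 24.5 tcp [ 590.6 -252.3   -8.1] F [-0.5 -0.1  0.9] op 75.0 q [ 0.19  0.71  0.23  1.75 -0.23  0.7   0.43]
gripped t 24.9 tcp [ 590.4 -252.3   -8.2] F [-0.9  0.4  5.1] op 41.0 q [ 0.19  0.71  0.23  1.75 -0.23  0.7   0.43]
lifted t 25.7 tcp [ 589.  -251.6   90. ] F [ 0.1  0.4 -1.7] op 41.4 q [ 0.16  0.58  0.27  1.72 -0.19  0.87  0.39]
down True t 28.4 tcp [660.1 183.4  -8.7] F [-0.   0.3  5.4] op 41.2 q [-0.47  0.77  0.22  1.64 -0.23  0.76 -0.34]
left t 29.7 tcp [658.1 182.9  89.6] F [-0.5 -1.4 -0.1] op 75.1 q [-0.5   0.64  0.26  1.61 -0.19  0.92 -0.36]
```

View pics/a1.png

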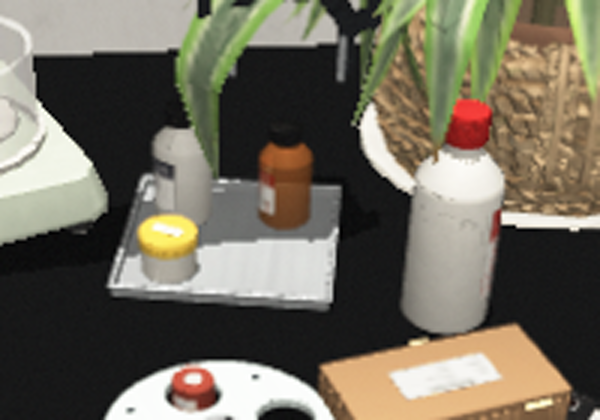

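Amber stands at crop (287,185), upright and clear of white and the jar. Blue is next, gripped by its cap.

Run:
```python
from h import *
pick("blue",HOME["blue"],83.5,3); s=r.sense()
if abs(s["opening"]-27)<4: place("blue",TRAY["blue"],79,2.5)
go((560,-200),200,83.5); go(cad(33,0)-np.array([60,0]),170,-6.5); st("look")
np.save("pics/wd.npy",r.get_image("wrist")[1])
from h import *
c=cal("wrist"); p,d=r.get_image("wrist"); cv2.imwrite("pics/wsp.png",p[:,:,::-1]); P=cloud(c,d)
hsv=cv2.cvtColor(p[:,:,::-1].copy(),cv2.COLOR_BGR2HSV); m=(hsv[:,:,0]>50)&(hsv[:,:,0]<85)&(hsv[:,:,1]>90)
for s_,ce,l in comps(m,100): print(s_,ce,np.median(P[l],0),plane(c,[ce],26))
pt,dt=r.get_image("top"); ct=cal("top"); cv2.imwrite("pics/top2.png",pt[:,:,::-1])
ps,_=r.get_image("side")
o=np.zeros((420,800,3),np.uint8); o[:,:]=0
a=cv2.resize(ps[60:200,290:390,::-1],None,fx=3,fy=3); o[:420,:300]=a; b=cv2.resize(p[:,:,::-1],(500,312)); o[:312,300:]=b; cv2.imwrite("pics/v.png",o)
```

```text
at blue t 33.2 tcp [ 575.5 -383.7   82.9] F [ 0.2 -0.8 -0.1] op 48.0 q [ 0.3   0.67  0.35  1.59 -0.27  0.92  0.63]
gripped t 33.5 tcp [ 575.8 -383.7   83.4] F [-0.1 -0.   3.7] op 24.5 q [ 0.3   0.67  0.35  1.59 -0.27  0.92  0.63]
lifted t 34.3 tcp [ 574.1 -382.5  180.5] F [-0.1 -0.  -2.5] op 24.7 q [ 0.28  0.57  0.38  1.53 -0.23  1.09  0.6 ]
down True t 37.2 tcp [644.5 100.3  82.9] F [ 0.  -0.5  4. ] op 24.7 q [-0.44  0.61  0.33  1.7  -0.24  0.87 -0.2 ]
left t 38.4 tcp [642.3 100.  180.5] F [ 0.5 -0.1 -0.9] op 48.1 q [-0.47  0.5   0.36  1.64 -0.2   1.05 -0.24]
look t 40.6 tcp [ 523.3 -316.2  169.8] F [-0.5  0.3 -0.3] op 47.9 q [-0.08  0.52  0.78  1.77 -0.42  1.03 -0.83]
[303  98  32  34 681] [318.46108664 114.33627019] [ 577.77975515 -321.79322009   26.52616277] [[ 577.45230503 -321.79131011   26.        ]]
[  46  330   45   40 1120] [ 68.09642857 348.44375   ] [356.41236234 -11.05665881  36.16693505] [[348.18323435  -1.28115498  26.        ]]
```

View pics/v.png

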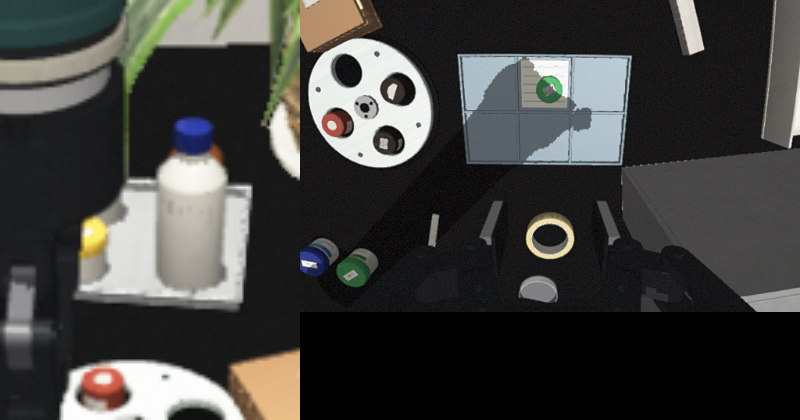

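Blue stands in the tray at crop (192,210). From the wrist camera the specimen is at about (577.6,−321.8) with its top at z=26, right way up with the metal patch showing. I'll grasp it with a shallow overlap and check it over the hole.

Run:
```python
from h import *
xy=(577.6,-321.9)
go(xy,60,-6.5); r.move_gripper(50); hit=r.line_to([*xy,-19.5],rate=60,force_limit=8); st(f"at spec {hit}")
r.move_gripper(10,squeeze=30); st("grip"); r.line_to([*xy,70],rate=100); st("lift")
H=np.array([627.4,-82.7]); go(H,70,19); st("over hole")
c=cal("wrist"); p,d=r.get_image("wrist"); np.savez("pics/wh.npz",p=p,d=d,**{k:v for k,v in zip("KDRt",c)}); cv2.imwrite("pics/wh.png",p[:,:,::-1])
P=cloud(c,d); hsv=cv2.cvtColor(p[:,:,::-1].copy(),cv2.COLOR_BGR2HSV); m=(hsv[:,:,0]>50)&(hsv[:,:,0]<85)&(hsv[:,:,1]>90)
for s_,ce,l in comps(m,60): print(s_,ce,np.median(P[l],0),P[l].min(0),P[l].max(0))
```

```text
at spec False t 43.1 tcp [ 577.9 -322.1  -19. ] F [-0.6 -0.5  0.8] op 49.7 q [ 0.04  0.83  0.61  1.72 -0.63  0.8  -0.73]
grip t 43.4 tcp [ 577.9 -322.1  -18.9] F [-0.2  1.4  3.8] op 28.0 q [ 0.04  0.83  0.61  1.72 -0.63  0.8  -0.73]
lift t 44.4 tcp [ 577.2 -321.5   69.3] F [ 0.   1.  -0.9] op 28.4 q [-0.01  0.72  0.69  1.7  -0.55  0.93 -0.79]
over hole t 45.4 tcp [627.  -85.4  70.1] F [-0.3 -0.6 -0.2] op 28.2 q [-0.35  0.65  0.6   1.77 -0.46  0.87 -0.78]
[ 285  237   70   78 3651] [319.13886606 274.33032046] [632.22939808 -83.70754981 115.20748959] [ 535.86052095 -129.22727211    2.7731704 ] [704.1121551  -59.14507653 247.23494379]
```

View pics/wh.png

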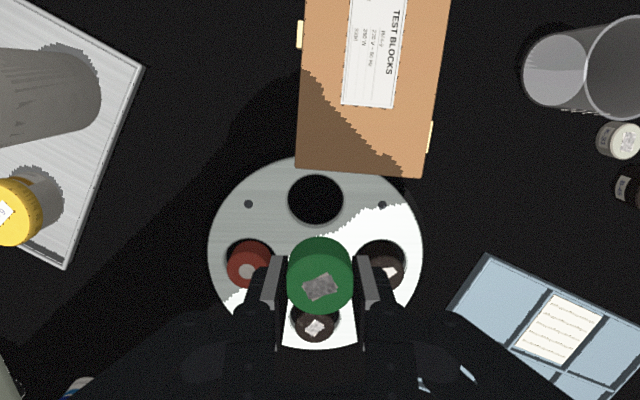

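Run:
```python
from h import *
z=np.load("pics/wh.npz"); p,d=z["p"],z["d"]; c=tuple(z[k] for k in "KDRt"); P=cloud(c,d)
g=p.max(2)
m=np.zeros(g.shape,bool); m[165:240,275:360]=(g[165:240,275:360]<45)
hs=cv2.cvtColor(p[:,:,::-1].copy(),cv2.COLOR_BGR2HSV)
for s_,ce,l in comps(m,300):
    ct=cv2.findContours(l.astype(np.uint8),cv2.RETR_EXTERNAL,cv2.CHAIN_APPROX_NONE)[0][0].reshape(-1,2)
    w=plane(c,ct,12)[:,:2].astype(np.float32); w=w[ct[:,1]<222]; print("hole",s_,cv2.fitEllipse(w))
t=np.zeros(g.shape,bool); t[230:325,280:360]=True
t&=np.abs(P[:,:,2]-np.median(P[285:300,310:330,2]))<2.5
t&=(p[:,:,1].astype(int)>60)
l=max(comps(t,50),key=lambda q:q[0][4])[2]; ct=cv2.findContours(l.astype(np.uint8),cv2.RETR_EXTERNAL,cv2.CHAIN_APPROX_NONE)[0][0].reshape(-1,2)
zt=np.median(P[l][:,2]); print("top",zt,P[l].mean(0),cv2.minEnclosingCircle(plane(c,ct,zt)[:,:2].astype(np.float32)))
# disc outline
m2=np.zeros(g.shape,np.uint8); m2[150:345,205:428]=(g[150:345,205:428]>110)
m2[:,:]=m2; top=plane(c,[(316,158),(208,250),(423,250)],12); print("disc pts",top)
k=np.load("pics/wh.npz"); st("now")
```

```text
hole [ 288  175   55   49 2118] ((629.5213623046875, -81.68162536621094), (35.258079528808594, 37.53202438354492), 18.389848709106445)
top 115.54725062223727 [627.28378838 -85.55699397 115.52707591] ((627.0032348632812, -85.61347198486328), 15.225030899047852)
disc pts [[ 657.51464185  -72.99418849   12.        ]
 [ 567.11511416  -19.71796425   12.        ]
 [ 618.14899876 -169.33706967   12.        ]]
now t 45.5 tcp [627.  -86.   70.2] F [-0.6  0.2  0.6] op 28.3 q [-0.35  0.65  0.6   1.77 -0.46  0.87 -0.78]
```

The specimen is centred on the TCP (top centre (627.0,−85.6)). The hole is at about (629,−82), and the top view gives (627.4,−82.7). Lowering at (628.4,−82.1).

Run:
```python
from h import *
T=np.array([628.4,-82.1])
r.line_to([*T,10],rate=60); r.hold(0.3); st("above")
e=T-r.sense()["tcp_pos"][:2]; print("err",e)
hit=r.line_to([*T,-22.5],rate=25,force_limit=3); st(f"down {hit}")
c=cal("wrist"); p,d=r.get_image("wrist"); cv2.imwrite("pics/wp.png",p[130:400,180:480,::-1])
```

```text
above t 46.9 tcp [628.5 -82.1  10.2] F [ 0.  -0.5 -0.2] op 28.5 q [-0.31  0.73  0.55  1.79 -0.52  0.77 -0.74]
err [-0.12910325 -0.02597088]
down True t 48.0 tcp [628.2 -82.1 -21. ] F [-0.9  1.1  5.1] op 28.4 q [-0.29  0.77  0.52  1.79 -0.55  0.73 -0.72]
```

View pics/wp.png

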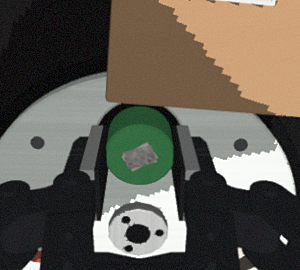

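Run:
```python
from h import *
r.move_gripper(44); r.line_to([628.4,-82.1,70],rate=80); r.line_to([560,-105,90],rate=150); r.hold(.2); st("up")
c=cal("wrist"); p,d=r.get_image("wrist"); P=cloud(c,d); cv2.imwrite("pics/wq.png",p[:,:,::-1])
hsv=cv2.cvtColor(p[:,:,::-1].copy(),cv2.COLOR_BGR2HSV); m=(hsv[:,:,0]>50)&(hsv[:,:,0]<85)&(hsv[:,:,1]>90)
for s_,ce,l in comps(m,300):
    q=P[l]; t=q[np.abs(q[:,2]-np.percentile(q[:,2],80))<2.5]; print(s_,ce,"top",t.mean(0),"z std",t[:,2].std())
# bottles in tray: cap tops
ct=cal("top"); pt,dt=r.get_image("top"); T=cloud(ct,dt).reshape(-1,3)
for n,h in(("white",100),("amber",85),("blue",130)):
    xy=TRAY[n]; k=T[(np.hypot(T[:,0]-xy[0],T[:,1]-xy[1])<22)&(np.abs(T[:,2]-h-2.5)<4)]; print(n,len(k),k.mean(0) if len(k) else None)
Q=cloud(cal("side"),r.get_image("side")[1]).reshape(-1,3)
for n,h in(("white",100),("amber",85),("blue",130)):
    xy=TRAY[n]; k=Q[(np.hypot(Q[:,0]-xy[0],Q[:,1]-xy[1])<25)&(np.abs(Q[:,2]-h-2.5)<5)]; print(n,len(k),k.mean(0) if len(k) else None)
```

```text
up t 50.5 tcp [ 560.7 -104.5   89.6] F [-0.  -0.3  0.3] op 44.0 q [-0.36  0.53  0.63  1.92 -0.42  0.83 -0.74]
[ 297   76   47   49 1420] [320.51478873  99.42112676] top [627.44119196 -82.59483106  24.49322768] z std 0.7163483333180168
white 115 [572.66481167 199.00830287 101.77624734]
amber 128 [658.77182777 182.30006697  86.63296686]
blue 173 [642.81157322 100.48632394 131.57988424]
white 0 None
amber 3 [672.23807968 179.93808769  86.72642916]
blue 87 [644.71202888  97.10319151 132.22314695]
```

View pics/wq.png

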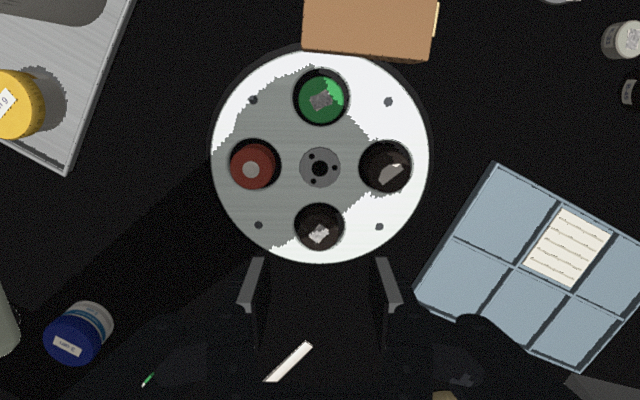

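The specimen is seated: its top is at z=24.5 (expected 24) at (627.4,−82.6), level, with the metal patch up at (320,98). All three bottles are upright at their full heights in the tray. Now they go back: blue, amber, white.

Run:
```python
from h import *
OPEN["amber"]=62
r.line_to([560,-105,185],rate=200)
for n,w,az in(("blue",27,79),("amber",43,79),("white",48,-11)):
    pick(n,TRAY[n],az,2.5)
    if abs(r.sense()["opening"]-w)>4: print("BAD GRIP",n); break
    place(n,HOME[n],CAZ[n],3)
    if n!="white": r.line_to([*(HOME[n]+[-20,60]),190],rate=250)
r.line_to([480,-250,200],rate=200); r.line_to([450,-60,220],rate=200)
ct=cal("top"); pt,dt=r.get_image("top"); T=cloud(ct,dt).reshape(-1,3); cs=cal("side"); ps,ds=r.get_image("side")
for n,h in(("white",100),("amber",85),("blue",130)):
    xy=HOME[n]; k=T[(np.hypot(T[:,0]-xy[0],T[:,1]-xy[1])<24)&(np.abs(T[:,2]-h-3)<4)]; print(n,xy,len(k),k.mean(0) if len(k) else None)
k=T[(np.hypot(T[:,0]-558,T[:,1]-114)<24)&(np.abs(T[:,2]-36-3)<4)]; print("jar",k.mean(0))
o=np.zeros((500,800,3),np.uint8); o[:440,:400]=cv2.resize(ps[150:370,230:430,::-1],None,fx=2,fy=2); o[:400,400:]=cv2.resize(pt[130:290,350:510,::-1],(400,400)); cv2.imwrite("pics/fin.png",o); st("end")
```

```text
at blue t 53.4 tcp [643.7 100.   82.3] F [-0.8 -0.1 -0.5] op 48.0 q [-0.47  0.61  0.37  1.71 -0.27  0.87 -0.18]
gripped t 53.7 tcp [644.1 100.1  82.8] F [ 0.6 -0.2  5.2] op 24.7 q [-0.47  0.61  0.37  1.71 -0.27  0.87 -0.18]
lifted t 54.5 tcp [641.9 100.  180.2] F [-0.1 -0.1 -2.4] op 24.3 q [-0.5   0.5   0.41  1.64 -0.22  1.05 -0.22]
down True t 57.4 tcp [ 576.1 -384.    83.3] F [0.6 0.1 3.1] op 24.7 q [ 0.22  0.69  0.47  1.6  -0.37  0.94  0.7 ]
left t 58.6 tcp [ 574.4 -382.6  181. ] F [-0.8  0.2 -0.5] op 47.8 q [ 0.19  0.59  0.51  1.53 -0.31  1.11  0.66]
at amber t 62.6 tcp [659.7 183.2  -8.5] F [-0.3 -1.1 -0. ] op 61.9 q [-0.58  0.79  0.38  1.64 -0.39  0.78 -0.21]
gripped t 63.0 tcp [659.8 183.2  -8.4] F [-1.2  0.7  4.9] op 41.4 q [-0.58  0.79  0.38  1.64 -0.39  0.78 -0.21]
lifted t 63.8 tcp [658.  183.   89.3] F [-0.8 -0.  -1.3] op 41.1 q [-0.62  0.66  0.44  1.62 -0.33  0.94 -0.26]
down True t 66.5 tcp [ 591.  -252.4   -7.9] F [-0.7  0.1  5.1] op 41.0 q [ 0.06  0.74  0.4   1.76 -0.41  0.72  0.57]
left t 67.6 tcp [ 589.3 -251.6   90.2] F [-0.1 -0.2 -0.7] op 61.5 q [ 0.01  0.6   0.47
[... 294 characters left out ...]
.4 -0.2 -2.9] op 45.9 q [-0.48  0.51  0.13  1.79 -0.08  0.85  1.06]
down True t 75.5 tcp [ 518.  -310.7    3.9] F [-0.4  0.6  6. ] op 45.2 q [ 0.33  0.65  0.21  1.85 -0.2   0.66  2.11]
left t 76.8 tcp [ 516.2 -309.7  102.2] F [ 0.   0.4 -0.4] op 74.7 q [ 0.3   0.5   0.25  1.81 -0.16  0.85  2.08]
white [ 516.81212876 -310.16429395] 173 [ 517.56599119 -310.36903297  102.53904907]
amber [ 589.85928335 -252.05996358] 160 [ 590.73779785 -250.84512319   87.50927124]
blue [ 574.91645913 -383.21144853] 174 [ 577.36812272 -381.1342651   132.56547057]
jar [558.68895866 115.01745116  38.12485399]
end t 78.7 tcp [450.  -61.2 219.7] F [ 1.2 -0.3  0.1] op 75.1 q [-0.06  0.1   0.13  2.04 -0.02  1.    1.53]
```

View pics/fin.png

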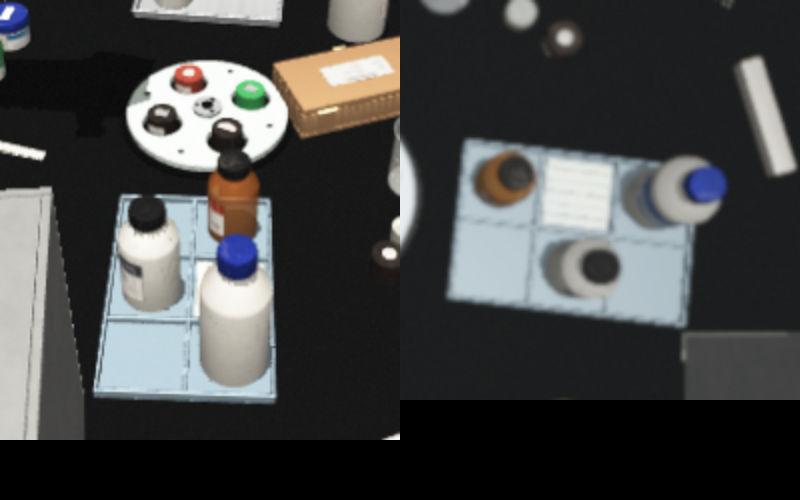

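All three bottles stand upright in their own compartments, the holder is full and the jar has not moved. Handing in.

```bash
python3 -c "
from plant import r
r.hold(0.5); r.hand_in(); print('ok')"
```

```text
the job is handed in; nothing more can be done
ok
```

I handed the job in at about 79 s of the 144 s allowed, and my last camera checks found everything in place. The hand-in reports no verdict.

I moved all three bottles to the tray, set the specimen in the empty hole, and returned each bottle to the compartment it came from.

**Last checks**
- **Bottles:** all three stand upright at full height, with caps within about 3.5 mm of where I located them at the start.
- **Specimen:** it is level and patch up, with its top at z = 24.5 mm (24 expected). It sits about 1–2 mm from the measured hole centre. I measured this just after release; the final picture still shows it in the hole.
- **Jar:** it reads within about 1–2 mm of its first position, which is the measuring error.

**What disagreed**
- **Fingertips:** they sit about 34–40 mm behind the reported TCP, contrary to the description. Because of this, white's first grip slid up its shoulder to the cap. White stayed upright, and I corrected all later grips.
- **Plant leaves:** they hang over the tray, but a gentle force-limited touch met no resistance, so I worked straight through them.

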